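# Refit the spark screen in the benchtop fume box

### The job

Put the cleaned spark screen back into the fume box on the welding table. The screen is longer than the opening: tilt it, feed one end under the wide yellow flange, let the other end down through the opening, lay it flat on the ledges inside, then slide it towards the narrow flange until it stops, so that both ends are held under the flanges. Work by feel and never force or drop it, because the thin flanges bend; leave it there, let go, and do not disturb the tools lying around.

Things in the scene. Friction and masses are not known exactly. Their poses are not given: they have to be found in the camera images.
- fume_box: Grey sheet-steel benchtop extraction box, fixed, 284 x 194 mm in plan, 115 mm high, open-topped, black suction pipe on its +y side. Origin: on its underside (table height), exactly below the centre of its opening; x runs along its length towards the narrow flange, z up. The long sides are plain walls. Thin sheet: keep the contact force of the screen on box and ledges below 35 N.
- opening (a point): Centre of the box's opening, 115 mm above the origin (top of the flanges); axes as the box. The opening spans +-117 mm in x, +-94 mm in y. Inside, a steel ledge frame runs all round, 34 to 50 mm wide at the ends (up to x = +-97 mm), 14 mm at the sides. Its screws sit in slotted holes: its height varies, 84 to 96 mm above the origin, is unreported and found by feel; it stays put.
- wide_flange (a point): Middle of the inner edge of the wide yellow flange, on its lower face: x = -117 mm, 112 mm above the box's origin; axes as the box. The flange is 3 mm thick and covers a pocket 30 mm deep that ends at a wall at x = -147 mm.
- narrow_flange (a point): Middle of the inner edge of the narrow bare steel flange, on its lower face: x = +117 mm, 112 mm above the box's origin; axes as the box. The flange is 3 mm thick and covers a pocket 14 mm deep that ends at a wall at x = +131 mm.
- screen: Spark screen: slotted light-silver plate 260 x 180 x 6 mm, 0.4 to 0.75 kg, flat on the table, red handle up. Origin: centre of its underside; x along its length, z up. Both ends are alike. 4 mm play to each side wall of the box. With one end against the wall under the wide flange, the other clears the narrow flange by 4 mm. Its x starts within 0.4 rad, the box's within 0.3 rad, of straight ahead.
- screen_handle (a point): Centre of the grip bar of the red strap handle, 45 mm above the screen's underside, over its centre. The bar is 12 mm thick along the screen's x, 92 mm long along its y, 18 mm high (36 to 54 mm above the underside), on two legs 10 mm wide at its ends, hollow below. Axes as the screen.
- screen_end_a (a point): Middle of the screen's end face at its own -x, half way through its thickness (130 mm from the centre, 3 mm above the underside).
- screen_end_b (a point): Middle of the screen's end face at its own +x, half way through its thickness (130 mm from the centre, 3 mm above the underside).
- wire_brush: Bystander: wire brush with wooden handle, 265 mm long, 38 mm high, lying on its bristles. Origin under its middle, x along it.
- pliers: Bystander: pliers with red grips, 180 mm long, 12 mm high, lying flat. Origin under the pivot, x towards the jaws.
- magnet_square: Bystander: red triangular welding magnet, about 95 mm a side, 18 mm thick, lying flat. Origin at the centre of its underside.

How it is judged:
By the outcome, as a careful person would: the job done as asked, in the order asked, and still so for the second after the job is handed in, with the robot touching nothing.
It also fails if it takes over 54 s, if anything falls off the work surface, if the arm or the gripper's body presses on something with over 40 N, if the wrist force passes 120 N, or if a joint passes its speed limit or range.

### The arm

A 6-joint arm with a two-finger parallel gripper is mounted at the origin on the work surface. World frame = base frame: x ahead of the robot, y to its left, z up, the work surface at z = 0. Lengths are in m, angles in rad, forces in N, time in s.
With the tool pointing down it reaches from about 0.3 to 0.825 m from the base axis. Payload 5.4 kg.
Tool frame: the origin (TCP) lies at the very end of the fingers, on their centre line; the grasp point (between the pads) lies 19 mm behind it; z points along the fingers, x is the direction in which the jaws open and shut, and the axes are right-handed (so a half turn about z gives the same grasp; the last joint's range is limited). The gripper opens to 92 mm and grips with 3 to 60 N. Pads are 20 mm wide; open, the fingers measure 128 mm over their backs; the gripper's body (75 mm by 189 mm) begins 69 mm behind the grasp point.
Start: joints at [1.112, 0.158, 1.597, -0, 1.386, -0.21], TCP at [0.142, 0.557, 0.215] pointing down, gripper open.
Joint ranges: [-2.91, 2.91], [-0.94, 2.29], [0.18, 2.7], [-1.29, 4.43], [0.17, 2.64], [-3, 3]. Speed limits (rad/s): [2.57, 2.57, 3.14, 3.14, 3.14, 3.14].

### API

Orientations are given as a rotation vector (axis times angle).
In Python, from workcell import bot gives the robot as it stands. Calls block until the motion is done:
- bot.goto(position, orientation): joint-space move of the TCP to a pose.
- bot.line_to(position, rot=None, max_speed=0.15): straight line of the TCP; rot=None keeps the orientation; max_speed is the mean speed in m/s.
- bot.set_joints(angles): joint-space move.
- bot.set_gripper(opening, newtons=None): opening from 0.0 (shut) to 1.0 (fully open); newtons is the grip in N (None keeps the last); returns when the fingers have stopped.
- bot.hold(seconds).
- bot.inverse_kinematics(position, orientation): joint angles nearest the present ones, or None.
- bot.read_camera(name): name is "scene" or "side" or "wrist"; returns a dict with "pixels" (384x512x3 uint8, blue, green, red), "fx", "fy", "cx", "cy" (pixels), "R" (3x3) and "t" (3): a world point X has camera coordinates R X + t. Camera axes: x right, y down, z forward; pixel columns grow to the right and rows downward; lengths in m; the calibration is good to about 2 mm. A picture is of the moment at which its call begins. There is no depth.
A pose or a line that the arm cannot do raises bot.MotionError and nothing moves.
- bot.job_done(): hands the job in, once; it reports no verdict.
Readings, each from a call of its own:
- bot.current_clock(): time.
- bot.current_joints(): joint angles.
- bot.current_joint_vel(): joint speeds.
- bot.current_effort(): joint torques, N m.
- bot.current_ee_pos(): TCP position.
- bot.current_tool_rot(): TCP orientation.
- bot.current_contact_force(): force on the tool from outside, world axes, zero at the start.
- bot.current_ft_torque(): the same for the moment, N m.
- bot.current_opening(): opening from 0.0 (shut) to 1.0 (fully open).
Only numpy, scipy, OpenCV 4.12 (cv2) and the standard library are available. Lean on these libraries where they do the work, as an engineer would, in place of code of your own. Each camera call takes 0.05 s, during which the arm holds its last target.

## Working session

There is one attempt and no reset: what is moved stays moved. The work goes in short steps, each a Python script; the robot and the scene stay as the last script left them, time stands still between calls to the robot, and variables do not carry over. Pictures are saved under pics/ and viewed, and the job is handed in when it is done.

```bash
ls; mkdir -p pics
python3 - <<'E'
from workcell import bot
import cv2
for n in ["scene","side","wrist"]:
    c=bot.read_camera(n); cv2.imwrite(f"pics/{n}0.png",c["pixels"]); print(n,c["fx"],c["fy"],c["cx"],c["cy"],c["R"],c["t"])
print(bot.current_clock(),bot.current_contact_force(),bot.current_tool_rot())
E
```

```text
pics
scene 466.9310259684993 466.9310259684993 253.4730995221806 182.8876476663013 [[ 0.85254556  0.52241989  0.01560522]
 [ 0.4228814  -0.67194557 -0.6079971 ]
 [-0.30714392  0.52494438 -0.79378587]] [-0.41170882 -0.25580225  1.62824968]
side 463.8300513762466 463.8300513762466 252.67933448500034 183.6145693831675 [[ 0.98009348 -0.19811329  0.01295713]
 [-0.12071075 -0.64644376 -0.7533521 ]
 [ 0.15762512  0.73679142 -0.65748972]] [-0.59025151  0.05242683  1.44666467]
wrist 314.1850783333503 314.1850783333503 255.5085392823894 191.16263799598053 [[ 0.24670718  0.96908657 -0.00260579]
 [ 0.93573523 -0.23751558  0.26074112]
 [ 0.25206181 -0.06676504 -0.96540524]] [-0.5740479  -0.02997592  0.38983012]
0.15 [-0.00211484  0.04784647 -0.8305682 ] [ 2.47944326e+00  1.92820319e+00 -2.02259901e-03]
```

View pics/scene0.png

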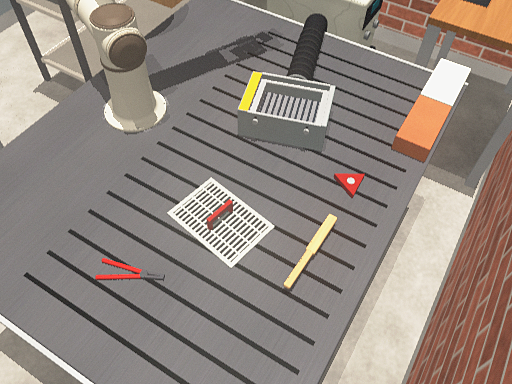

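View pics/side0.png

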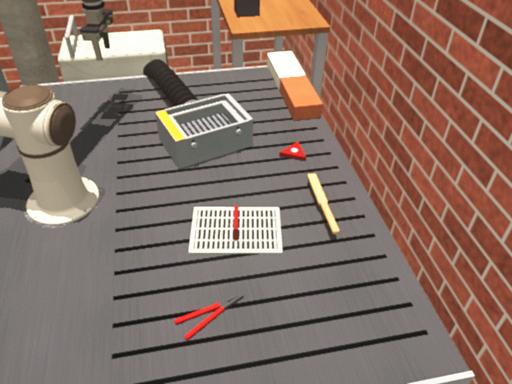

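View pics/wrist0.png

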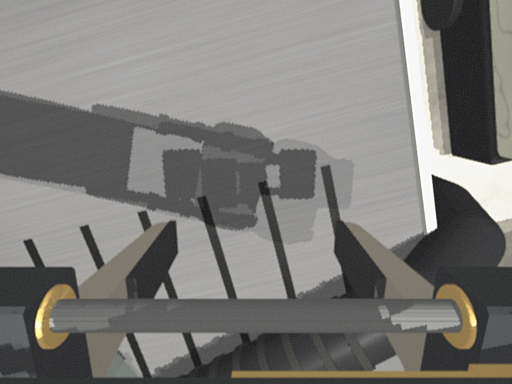

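The scene view shows the screen at about (221,222) with its red handle at (219,214). The box is at about (287,110), with the yellow flange on the robot side at (250,91). The tools are well clear of both. Next I'll measure the corners.

```bash
cat > h.py <<'E'
import numpy as np, cv2
def ray(c,uv,z):
    d=c["R"].T@np.array([(uv[0]-c["cx"])/c["fx"],(uv[1]-c["cy"])/c["fy"],1.0]); o=-c["R"].T@c["t"]
    return o+d*(z-o[2])/d[2]
def proj(c,X):
    p=c["R"]@np.asarray(X)+c["t"]; return np.array([c["fx"]*p[0]/p[2]+c["cx"],c["fy"]*p[1]/p[2]+c["cy"]])
E
python3 - <<'E'
from workcell import bot
from h import *
for n,bb,sb in [("scene",(225,60,345,155),(160,172,282,272)),("side",(150,88,260,168),(182,200,292,260))]:
    c=bot.read_camera(n); im=c["pixels"]; hsv=cv2.cvtColor(im,cv2.COLOR_BGR2HSV)
    for k,b in (("box",bb),("scr",sb)):
        cv2.imwrite(f"pics/{n}_{k}.png",cv2.resize(im[b[1]:b[3],b[0]:b[2]],None,fx=5,fy=5,interpolation=cv2.INTER_CUBIC))
    # yellow
    m=cv2.inRange(hsv,(20,120,100),(35,255,255)); m[:bb[1]]=0;m[bb[3]:]=0;m[:,:bb[0]]=0;m[:,bb[2]:]=0
    q=cv2.findNonZero(m); r=cv2.minAreaRect(q); print(n,"yellow",[ray(c,p,0.115).round(4).tolist() for p in cv2.boxPoints(r)],r[0])
    # screen
    m=cv2.inRange(hsv,(0,0,150),(180,60,255)); m2=np.zeros_like(m); m2[sb[1]:sb[3],sb[0]:sb[2]]=m[sb[1]:sb[3],sb[0]:sb[2]]
    hull=cv2.convexHull(cv2.findNonZero(m2))[:,0,:].astype(float)
    P=np.array([ray(c,p,0.006)[:2] for p in hull]); rr=cv2.minAreaRect(P.astype(np.float32)*1000)
    print("screen",rr,cv2.boxPoints(rr).round(1).tolist())
    m=cv2.inRange(hsv,(0,150,60),(8,255,255))|cv2.inRange(hsv,(172,150,60),(180,255,255)); m2=np.zeros_like(m); m2[sb[1]:sb[3],sb[0]:sb[2]]=m[sb[1]:sb[3],sb[0]:sb[2]]
    q=cv2.findNonZero(m2); print("red",cv2.boundingRect(q),[ray(c,q.mean((0,1)),z).round(4) for z in(.036,.054)])
E
```

```text
scene yellow [[0.3643, 0.0983, 0.115], [0.3078, 0.2823, 0.115], [0.3419, 0.2827, 0.115], [0.3956, 0.0997, 0.115]] (250.20689392089844, 90.48275756835938)
screen ((500.98577880859375, -221.08395385742188), (363.35223388671875, 339.9727478027344), 31.949928283691406) [[256.8999938964844, -173.0], [436.79998779296875, -461.5], [745.0999755859375, -269.20001220703125], [565.2000122070312, 19.299999237060547]]
red (207, 200, 25, 21) [array([ 0.499 , -0.2147,  0.036 ]), array([ 0.5065, -0.2244,  0.054 ])]
side yellow [[0.3125, 0.2714, 0.115], [0.3368, 0.2976, 0.115], [0.3923, 0.1055, 0.115], [0.3691, 0.0839, 0.115]] (169.9745330810547, 125.21337127685547)
screen ((506.5411071777344, -222.65162658691406), (188.3170623779297, 267.5523986816406), 79.2037124633789) [[357.5, -290.1000061035156], [620.2999877929688, -340.20001220703125], [655.5999755859375, -155.1999969482422], [392.79998779296875, -105.0999984741211]]
red (234, 206, 5, 33) [array([ 0.5062, -0.2254,  0.036 ]), array([ 0.5034, -0.2427,  0.054 ])]
```

View pics/scene_box.png

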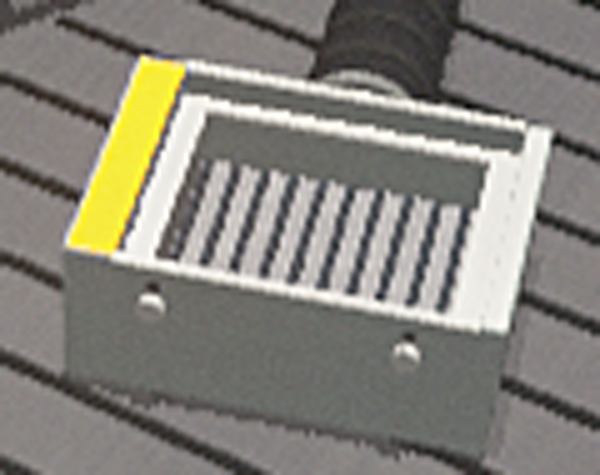

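View pics/side_box.png

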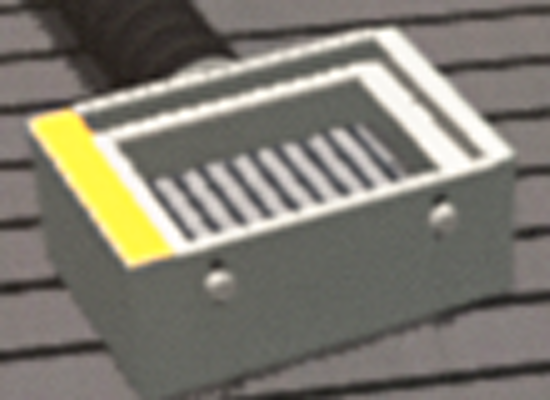

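View pics/scene_scr.png

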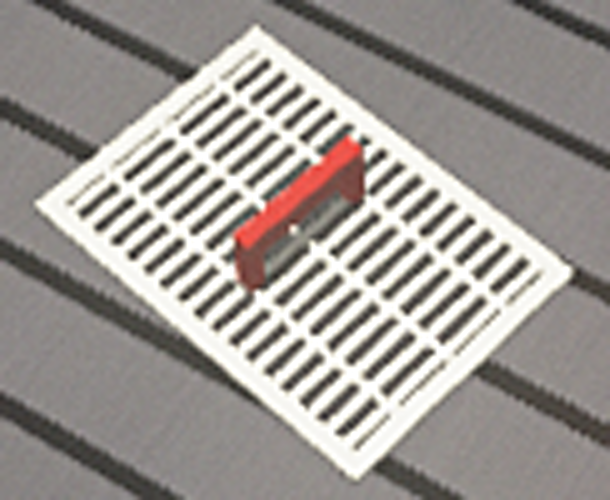

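View pics/side_scr.png

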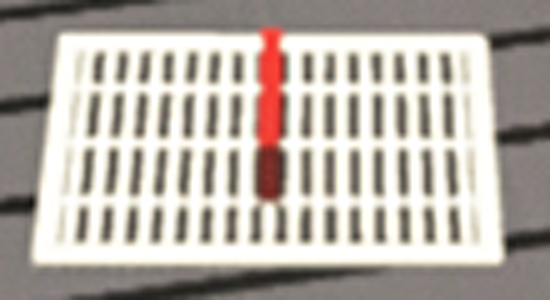

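```bash
cat > meas.py <<'E'
from workcell import bot
from h import *
def fit(M,P):
    M=np.array(M);P=np.array(P);mc,pc=M.mean(0),P.mean(0)
    H=(M-mc).T@(P-pc); a=np.arctan2(H[0,1]-H[1,0],H[0,0]+H[1,1]); R=np.array([[np.cos(a),-np.sin(a)],[np.sin(a),np.cos(a)]])
    t=pc-R@mc; return t,a,1000*(M@R.T+t-P)
E
python3 - <<'E'
from meas import *
box=[(-.150,-.097),(-.150,.097),(.134,.097),(.134,-.097)]
scr=[(-.13,-.09),(-.13,.09),(.13,.09),(.13,-.09)]
D={"scene":((225,60),[(66,247),(138,57),(552,128),(503,331)],(160,172),[(38,204),(255,27),(572,271),(357,476)]),
"side":((150,88),[(132,266),(28,119),(392,27),(515,156)],(182,200),[(33,263),(60,35),(487,37),(505,263)])}
cams={}
for n,(ob,pb,os_,ps) in D.items():
    c=bot.read_camera(n); g=cv2.cvtColor(c["pixels"],cv2.COLOR_BGR2GRAY)
    for k,o,p,M,z in (("box",ob,pb,box,.115),("scr",os_,ps,scr,.006)):
        u=np.array(o)+(np.array(p)+.5)/5-.5
        us=cv2.cornerSubPix(g,u.astype(np.float32)[:,None],(2,2),(-1,-1),(3,20,.01))[:,0]
        for nm,v in(("hand",u),("sub",us)):
            t,a,e=fit(M,[ray(c,q,z)[:2] for q in v]); print(n,k,nm,t.round(4),round(a,4),"res mm",e.round(1).tolist())
E
```

```text
Traceback (most recent call last):
cv2.error: OpenCV(4.12.0) :-1: error: (-5:Bad argument) in function 'cornerSubPix'
> Overload resolution failed:
>  - Layout of the output array corners is incompatible with cv::Mat
>  - Expected Ptr<cv::UMat> for argument 'corners'
```

Run:
```python
from meas import *
box=[(-.150,-.097),(-.150,.097),(.134,.097),(.134,-.097)]
scr=[(-.13,-.09),(-.13,.09),(.13,.09),(.13,-.09)]
D={"scene":((225,60),[(66,247),(138,57),(552,128),(503,331)],(160,172),[(38,204),(255,27),(572,271),(357,476)]),
"side":((150,88),[(132,266),(28,119),(392,27),(515,156)],(182,200),[(33,263),(60,35),(487,37),(505,263)])}
cams={}
for n,(ob,pb,os_,ps) in D.items():
    c=bot.read_camera(n); g=cv2.cvtColor(c["pixels"],cv2.COLOR_BGR2GRAY)
    for k,o,p,M,z in (("box",ob,pb,box,.115),("scr",os_,ps,scr,.006)):
        u=np.array(o)+(np.array(p)+.5)/5-.5
        us=cv2.cornerSubPix(g,np.ascontiguousarray(u.astype(np.float32)).reshape(4,1,2).copy(),(2,2),(-1,-1),(3,20,.01)).reshape(4,2)
        for nm,v in(("hand",u),("sub",us)):
            t,a,e=fit(M,[ray(c,q,z)[:2] for q in v]); print(n,k,nm,t.round(4),round(a,4),"res mm",e.round(1).tolist())
```

```text
scene box hand [0.4784 0.2279] 0.3024 res mm [[-2.0, -1.9], [-1.2, 1.3], [0.4, -0.3], [2.7, 1.0]]
scene box sub [0.4799 0.2274] 0.2864 res mm [[-1.8, 0.0], [-1.5, -1.2], [1.6, 2.2], [1.6, -1.0]]
scene scr hand [ 0.5062 -0.2228] -0.1891 res mm [[-1.3, -0.9], [0.4, 0.5], [0.7, 1.4], [0.2, -1.1]]
scene scr sub [ 0.5055 -0.223 ] -0.1899 res mm [[-0.2, 0.2], [1.0, -1.1], [-0.1, 0.0], [-0.7, 0.9]]
side box hand [0.4804 0.2295] 0.2921 res mm [[-2.2, 1.1], [0.2, -2.0], [0.9, -0.2], [1.1, 1.1]]
side box sub [0.4791 0.2307] 0.2899 res mm [[-1.6, 4.3], [-3.0, -4.7], [3.3, -0.9], [1.3, 1.4]]
side scr hand [ 0.507  -0.2232] -0.1892 res mm [[1.1, 0.7], [1.3, -1.5], [-1.1, -0.1], [-1.3, 0.9]]
side scr sub [ 0.5069 -0.2237] -0.1936 res mm [[0.5, 1.1], [1.7, -2.7], [-0.3, 1.6], [-1.9, -0.1]]
```

```bash
cat >> h.py <<'E'
from scipy.spatial.transform import Rotation as Rn
def tool(yaw,pitch=0.0):
    """tool down at yaw; pitch>0 = tool/screen rotated about its y so that its +x end goes UP"""
    A=np.array([[np.cos(yaw),np.sin(yaw),0],[np.sin(yaw),-np.cos(yaw),0],[0,0,-1.]]).T
    yb=np.array([-np.sin(yaw),np.cos(yaw),0])
    return Rn.from_rotvec(-pitch*yb)*Rn.from_matrix(A)
E
python3 - <<'E'
from workcell import bot
from h import *
c=bot.read_camera("wrist"); T=Rn.from_rotvec(bot.current_tool_rot()); p=np.array(bot.current_ee_pos())
C=-c["R"].T@c["t"]; print("cam in tool",T.inv().apply(C-p)); Rct=(Rn.from_matrix(c["R"])*T); print(Rct.as_matrix().round(4))
print(np.linalg.norm(T.as_matrix()-tool(1.322).as_matrix()))
off=T.inv().apply(C-p); M=Rct.as_matrix()
box=np.array([.4796,.2286]);yb=.291
for d in (0.,-.04,-.08,-.12,-.16):
  for z in (.26,.32):
    Tt=tool(yb); e=np.array([-np.sin(yb),np.cos(yb)]); P=np.r_[box+e*d,z]
    R=M@Tt.inv().as_matrix(); cc=P+Tt.apply(off); cam=dict(c,R=R,t=-R@cc)
    B=np.array([[np.cos(yb),-np.sin(yb)],[np.sin(yb),np.cos(yb)]])
    print(d,z,[proj(cam,np.r_[box+B@q,.115]).round().tolist() for q in ([-.15,-.097],[-.15,.097],[.134,.097],[.134,-.097])], bot.inverse_kinematics(P,Tt.as_rotvec()) is not None)
E
```

```text
cam in tool [ 0.00033519 -0.07236784 -0.1688142 ]
[[ 1.000e+00  5.000e-04  1.200e-03]
 [-2.000e-04  9.653e-01 -2.610e-01]
 [-1.300e-03  2.610e-01  9.653e-01]]
0.00011552417103744904
0.0 0.26 [[120.0, 265.0], [97.0, 79.0], [398.0, 79.0], [377.0, 265.0]] True
0.0 0.32 [[139.0, 242.0], [123.0, 84.0], [374.0, 84.0], [360.0, 242.0]] True
-0.04 0.26 [[116.0, 231.0], [91.0, 33.0], [403.0, 33.0], [381.0, 231.0]] True
-0.04 0.32 [[136.0, 213.0], [119.0, 45.0], [378.0, 45.0], [362.0, 213.0]] True
-0.08 0.26 [[111.0, 195.0], [85.0, -17.0], [408.0, -18.0], [385.0, 195.0]] True
-0.08 0.32 [[133.0, 182.0], [114.0, 4.0], [382.0, 4.0], [365.0, 182.0]] True
-0.12 0.26 [[106.0, 157.0], [78.0, -71.0], [414.0, -72.0], [389.0, 157.0]] True
-0.12 0.32 [[130.0, 149.0], [110.0, -39.0], [386.0, -40.0], [368.0, 149.0]] True
-0.16 0.26 [[101.0, 116.0], [71.0, -129.0], [421.0, -130.0], [393.0, 116.0]] True
-0.16 0.32 [[126.0, 115.0], [105.0, -86.0], [390.0, -86.0], [372.0, 115.0]] True
```

Run:
```python
from workcell import bot
from h import *
yb=.291; e=np.array([-np.sin(yb),np.cos(yb)]); P=np.r_[np.array([.4796,.2286])-.05*e,.30]
t0=bot.current_clock(); bot.goto(P,tool(yb).as_rotvec()); print(t0,bot.current_clock(),bot.current_ee_pos()-P)
c=bot.read_camera("wrist"); cv2.imwrite("pics/w1.png",c["pixels"]); np.savez("w1.npz",**c)
print(bot.current_contact_force())
cv2.imwrite("pics/w1big.png",cv2.resize(c["pixels"][0:260,80:420],None,fx=2.3,fy=2.3,interpolation=cv2.INTER_CUBIC))
```

```text
0.45 2.3417 [-0.00037785  0.00077015 -0.0002096 ]
[ 1.31278699  0.29060307 -0.00993914]
```

View pics/w1big.png

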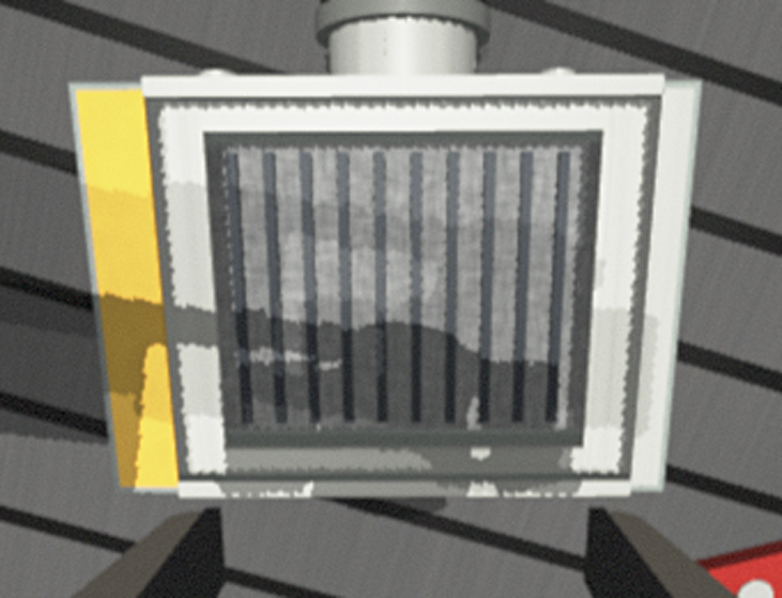

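The wrist view (scaled 2.3×) shows the box square in frame. The yellow inner edge runs (144,77)–(180,496), the narrow inner edge runs (664,75)–(631,495), and the ledge frame is visible inside.

Run:
```python
from h import *
from meas import fit
c=dict(np.load("w1.npz"))
pts=[(142,77),(664,75),(631,495),(180,496),(70,85),(120,488),(702,83),(664,490)]
M=[(-.117,.097),(.117,.097),(.117,-.097),(-.117,-.097),(-.150,.094),(-.150,-.094),(.134,.094),(.134,-.094)]
P=[ray(c,((u+.5)/2.3-.5+80,(v+.5)/2.3-.5),.115)[:2] for u,v in pts]
t,a,e=fit(M,P); print(t,a,e.round(1).tolist())
t,a,e=fit(M[:4],P[:4]); print(t,a,e.round(1).tolist())
# edge fits with gradient: dark-outside top wall? print projected of model into big pic
```

```text
[0.4811871  0.22661458] 0.2953743421003141 [[0.7, -1.8], [1.7, -1.5], [-0.3, 2.2], [-0.7, 1.9], [0.2, -1.8], [-2.5, -0.2], [1.3, -1.3], [-0.3, 2.6]]
[0.48086067 0.22642667] 0.2961902401688648 [[0.3, -2.1], [1.2, -1.6], [-0.6, 2.1], [-0.9, 1.6]]
```

Run:
```python
from workcell import bot
from h import *
ys=-.190; e=np.array([-np.sin(ys),np.cos(ys)]); P=np.r_[np.array([.5065,-.2232])-.05*e,.191]
# path check: joint-space samples are high enough
t0=bot.current_clock(); bot.goto(P,tool(ys).as_rotvec()); print(t0,bot.current_clock(),bot.current_ee_pos()-P)
c=bot.read_camera("wrist"); np.savez("w2.npz",**c)
cv2.imwrite("pics/w2big.png",cv2.resize(c["pixels"][0:260,80:420],None,fx=2.3,fy=2.3,interpolation=cv2.INTER_CUBIC))
```

```text
2.3917 4.0917 [0.00056073 0.00083373 0.00036489]
```

View pics/w2big.png

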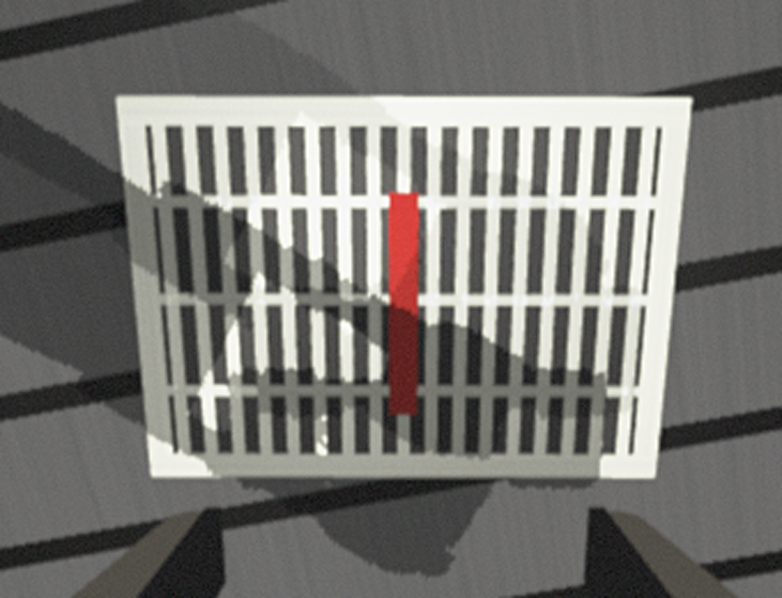

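The screen is square in the wrist view, with corners at (116,97), (692,97), (656,478) and (151,478). The red bar spans (403,193–415).

Run:
```python
from h import *
from meas import fit
c=dict(np.load("w2.npz"))
f=lambda u,v:((u+.5)/2.3-.5+80,(v+.5)/2.3-.5)
pts=[(116,97),(692,97),(656,478),(151,478)]
M=[(-.13,.09),(.13,.09),(.13,-.09),(-.13,-.09)]
P=[ray(c,f(*p),.006)[:2] for p in pts]
t,a,e=fit(M,P); print(t,a,e.round(1).tolist())
print([ray(c,f(*p),.054).round(4) for p in [(403,193),(403,415)]])
h=np.mean([ray(c,f(*p),.054)[:2] for p in [(403,193),(403,415)]],0);print(h)
```

```text
[ 0.50742747 -0.2249489 ] -0.1896076577588055 [[-0.5, 0.1], [0.3, -0.2], [0.0, 0.1], [0.2, 0.1]]
[array([ 0.5157, -0.1797,  0.054 ]), array([ 0.4985, -0.2696,  0.054 ])]
[ 0.50711623 -0.22466023]
```

Run:
```python
from workcell import bot
from h import *
ys=-.1896; S=np.array([.5074,-.2249])
t0=bot.current_clock(); bot.line_to(np.r_[S,.026],tool(ys).as_rotvec(),max_speed=.15); t1=bot.current_clock()
print(bot.current_ee_pos(),bot.current_contact_force())
bot.set_gripper(0.0,50); t2=bot.current_clock(); print(t0,t1,t2,bot.current_opening(),bot.current_contact_force())
p=np.array(bot.current_ee_pos()); 
bot.line_to([p[0],p[1],.06],max_speed=.08); print(bot.current_clock(),bot.current_contact_force(),bot.current_ft_torque(),bot.current_opening())
```

```text
[ 0.50813681 -0.22562718  0.02702461] [ 0.02216125 -0.72020925  1.18327073]
4.1417 5.4417 6.625 0.12645097072986627 [-3.53357238  1.1006837   2.57665167]
7.2 [-0.69839346 -0.3449763  -6.10032502] [-0.10654972  0.06954815 -0.03441678] 0.12714916950612348
```

```bash
cat > b.py <<'E'
from workcell import bot
from h import *
BOX=np.array([.4811,.2265]); YB=.2955; ex=np.array([np.cos(YB),np.sin(YB),0]); ey=np.array([-np.sin(YB),np.cos(YB),0])
DZ=.027; DY=-.0006
def tcp(xa,za,th,y=0.):
    l=np.array([xa,za])+.13*np.array([np.cos(th),np.sin(th)])+DZ*np.array([-np.sin(th),np.cos(th)])
    return np.r_[BOX,0]+ex*l[0]+ey*(y+DY)+np.array([0,0,l[1]])
def go(xa,za,th,y=0.,v=.05): bot.line_to(tcp(xa,za,th,y),tool(YB,th).as_rotvec(),max_speed=v)
def corner():
    """actual low-corner x,z, tilt, y in the box frame, plus force in box frame"""
    p=np.array(bot.current_ee_pos())-np.r_[BOX,0]; T=Rn.from_rotvec(bot.current_tool_rot()).as_matrix()
    x=T[:,0]; th=np.arcsin(x[2]); l=np.array([p@ex,p[2]]); c=l-.13*np.array([np.cos(th),np.sin(th)])-DZ*np.array([-np.sin(th),np.cos(th)])
    return np.r_[c*1000,th,(p@ey-DY)*1000,1000*(np.arctan2(x[1],x[0])-YB)]
def force():
    f=np.array(bot.current_contact_force()); return np.array([f@ex,f@ey,f[2]])
def mom():
    m=np.array(bot.current_ft_torque()); return np.array([m@ex,m@ey,m[2]])
def rep(s=""): print(s,round(bot.current_clock(),2),"x,z,th,y,dyaw",corner().round(2),"F",force().round(1),"M",mom().round(2))
E
python3 - <<'E'
from b import *
p=np.array(bot.current_ee_pos())
for a in [(-.107,.165,.2),(-.107,.085,.2),(-.147,.085,.2),(-.147,.085,0)]: print(bot.inverse_kinematics(tcp(*a),tool(YB,a[2]).as_rotvec()))
bot.line_to([p[0],p[1],.21],max_speed=.2); print(bot.current_clock())
bot.goto(tcp(-.107,.165,.2),tool(YB,.2).as_rotvec()); rep()
bot.hold(.3); rep()
for n,b in(("side",(130,50,290,170)),("scene",(215,30,355,160)),("wrist",(0,0,512,384))):
    c=bot.read_camera(n); k=4 if n!="wrist" else 1.2; cv2.imwrite(f"pics/{n}2.png",cv2.resize(c["pixels"][b[1]:b[3],b[0]:b[2]],None,fx=k,fy=k,interpolation=cv2.INTER_CUBIC))
E
```

```text
[ 0.20265109 -0.08102351  1.8510026   0.01998516  1.17252378 -0.09876007]
[ 0.20265109  0.00196716  1.93573127  0.02182408  1.00484086 -0.10271231]
[ 0.19398255 -0.10695494  2.03994505  0.02378165  1.00973262 -0.11216295]
[ 2.08571027e-01  1.08725979e-01  1.86479421e+00 -4.44089210e-16
  1.16807247e+00 -8.69289728e-02]
8.1
 9.77 x,z,th,y,dyaw [-106.84  164.93    0.2    -0.94   -1.17] F [ 0.   0.6 -4.9] M [-0.05  0.36  0.01]
 10.07 x,z,th,y,dyaw [-106.88  164.99    0.2    -0.52   -0.89] F [ 0.5 -0.  -5.6] M [-0.02  0.37 -0.06]
```

View pics/side2.png

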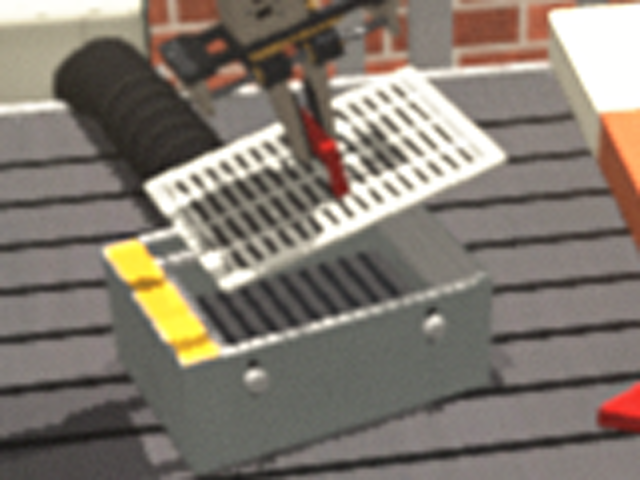

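View pics/wrist2.png

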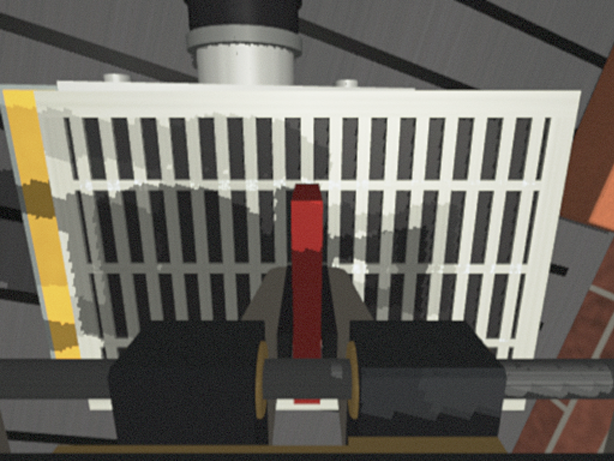

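The wrist view shows the screen parallel to the box, with the yellow flange just beyond its low end. The side view shows it tilted, low end over the opening next to the yellow flange. Now I'll lower it by feel.

Run:
```python
from b import *
F0=np.mean([force() for _ in range(5)],0); 
go(-.107,.122,.2,v=.08); rep("top")
z=.122
while z>.080:
    z-=.003 if z>.1005 else .0012
    go(-.107,z,.2,v=.03); f=force()-F0
    print(round(z*1000,1),round(bot.current_clock(),2),f.round(1))
    if np.abs(f).max()>2.0:
        f=force()-F0
        if np.abs(f).max()>2.0: break
rep("stop"); print(F0)
```

```text
top 10.91 x,z,th,y,dyaw [-1.0668e+02  1.2219e+02  2.0000e-01 -2.0000e-02 -1.0000e-02] F [-0.4  0.5 -3.8] M [-0.08  0.37  0.02]
119.0 11.16 [-0.2 -0.5  0. ]
116.0 11.41 [-0.3 -0.4 -0.3]
113.0 11.66 [-1.2  0.2  0.6]
110.0 11.91 [ 0.5 -0.4  1.1]
107.0 12.16 [-0.6  1.1  1.6]
104.0 12.41 [-0.9  1.   1.1]
101.0 12.66 [-0.6  1.1  0.5]
98.0 12.91 [0.2 0.2 0.2]
96.8 13.16 [ 0.2 -0.2  0.5]
95.6 13.41 [-0.6  0.2  1.4]
94.4 13.66 [-0.2  0.9  1.4]
93.2 13.91 [-0.5 -0.4  0.6]
92.0 14.16 [0.6 0.9 2.2]
stop 14.16 x,z,th,y,dyaw [-1.0669e+02  9.2260e+01  2.0000e-01 -3.0000e-02 -4.0000e-02] F [ 1.   0.8 -3.9] M [-0.05  0.44  0.06]
[ 0.42683896 -0.112507   -6.07075991]
```

Run:
```python
from b import *
z=.0925
while z>.080:
    z-=.001
    go(-.107,z,.2,v=.03); f=force(); m=mom()
    print(round(z*1000,1),round(bot.current_clock(),2),f.round(1),m.round(2))
    if m[1]>.60 or abs(m[1])>.8 or abs(f[1])>4: break
rep("stop")
```

```text
91.5 14.41 [ 1.8  0.4 -3. ] [-0.04  0.33 -0.01]
90.5 14.66 [2.4 1.  0. ] [0.02 0.29 0.01]
89.5 14.91 [ 4.8 -0.3  2.2] [0.09 0.02 0.  ]
88.5 15.16 [5.2 0.2 4.1] [ 0.15 -0.15  0.08]
87.5 15.41 [6.8 1.1 4.6] [ 0.1  -0.13  0.02]
86.5 15.66 [ 6.2 -0.4  4.8] [ 0.07 -0.22 -0.01]
85.5 15.91 [7.3 0.6 6.1] [ 0.05 -0.24  0.02]
84.5 16.16 [ 6.7 -0.1  6.2] [-0.   -0.26 -0.02]
83.5 16.41 [ 7.5 -0.3  6.2] [-0.   -0.31 -0.02]
82.5 16.66 [ 6.4 -0.   6. ] [ 0.05 -0.28 -0.04]
81.5 16.91 [6.9 0.1 6.3] [-0.06 -0.28 -0.02]
80.5 17.16 [7.2 0.4 5.9] [-0.03 -0.21 -0.01]
79.5 17.41 [7.  0.1 7.4] [-0.04 -0.3   0.01]
stop 17.41 x,z,th,y,dyaw [-103.82   81.23    0.21   -0.38   -0.12] F [7.  0.1 7.4] M [-0.04 -0.3   0.01]
```

Run:
```python
from b import *
print(bot.current_opening())
for n,b in(("side",(130,50,290,170)),("wrist",(0,0,512,384))):
    c=bot.read_camera(n); k=4 if n!="wrist" else 1.2; cv2.imwrite(f"pics/{n}3.png",cv2.resize(c["pixels"][b[1]:b[3],b[0]:b[2]],None,fx=k,fy=k,interpolation=cv2.INTER_CUBIC)); np.savez(f"{n}3.npz",**c)
```

```text
0.1267543982212935
```

View pics/side3.png

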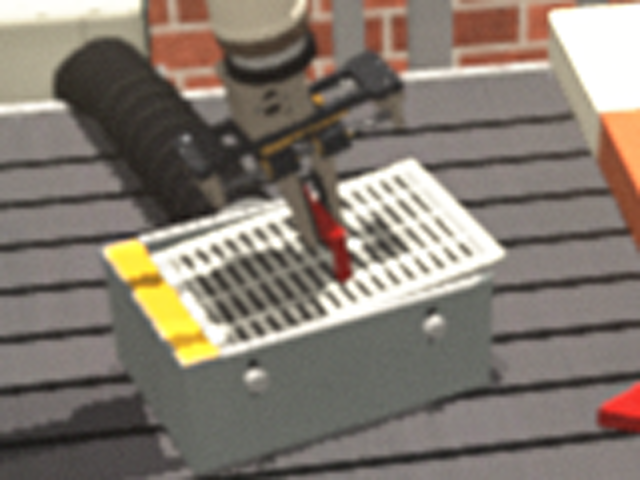

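View pics/wrist3.png

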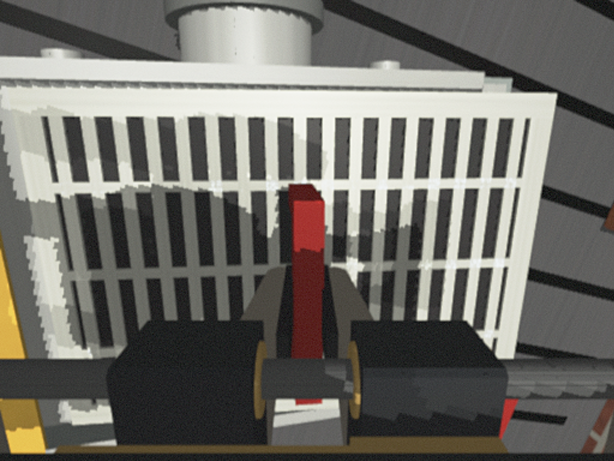

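The low end touched the ledge at about 91 mm. Pressing on past that pivoted the handle in the pads by about 0.077 rad. The force stayed near 12 N and the corner stayed on the ledge. I'll add this pivot to the model, lift the end off and feed it under the wide flange.

```bash
cat >> b.py <<'E'
import json,os
DEL=json.load(open("d.json")) if os.path.exists("d.json") else .077
def U(t): return np.array([np.cos(t),np.sin(t)])
def Nn(t): return np.array([-np.sin(t),np.cos(t)])
def tcp(xa,za,ts,y=0.):
    l=np.array([xa,za])+.13*U(ts)+.045*Nn(ts)-.018*Nn(ts+DEL)
    return np.r_[BOX,0]+ex*l[0]+ey*(y+DY)+np.array([0,0,l[1]])
def go(xa,za,ts,y=0.,v=.05): bot.line_to(tcp(xa,za,ts,y),tool(YB,ts+DEL).as_rotvec(),max_speed=v)
def corner():
    p=np.array(bot.current_ee_pos())-np.r_[BOX,0]; T=Rn.from_rotvec(bot.current_tool_rot()).as_matrix()
    x=T[:,0]; tt=np.arcsin(x[2]); ts=tt-DEL; l=np.array([p@ex,p[2]]); c=l+.018*Nn(tt)-.045*Nn(ts)-.13*U(ts)
    return np.r_[c*1000,ts,(p@ey-DY)*1000,1000*(np.arctan2(x[1],x[0])-YB)]
E
python3 - <<'E'
from b import *
rep("now")
go(-.107,.096,.133,v=.04); rep("lift"); bot.hold(.1); rep()
go(-.138,.096,.133,v=.05); rep("in")
x=-.138
while x>-.152:
    x-=.001; go(x,.096,.133,v=.03); f=force()
    print(round(x*1000,1),round(bot.current_clock(),2),f.round(1),mom().round(2))
    if f[0]>3.5 or abs(f[1])>5 or abs(f[2]+5)>6: break
rep("stop")
c=bot.read_camera("side");b=(130,50,290,170);cv2.imwrite("pics/side4.png",cv2.resize(c["pixels"][b[1]:b[3],b[0]:b[2]],None,fx=4,fy=4,interpolation=cv2.INTER_CUBIC))
E
```

```text
now 17.51 x,z,th,y,dyaw [-1.0891e+02  9.0530e+01  1.3000e-01 -3.9000e-01 -9.0000e-02] F [7.6 0.6 5.8] M [-0.04 -0.19  0.06]
lift 17.9 x,z,th,y,dyaw [-108.66   95.08    0.13    0.12    0.21] F [-2.4 -0.8 -0.9] M [-0.17  1.27  0.  ]
 18.0 x,z,th,y,dyaw [-108.61   95.08    0.13    0.13    0.12] F [-3.4 -0.3 -1.1] M [-0.13  1.38  0.01]
in 18.77 x,z,th,y,dyaw [-1.3785e+02  9.6110e+01  1.3000e-01 -1.0000e-02 -7.0000e-02] F [3.6 0.8 1.1] M [-0.04  0.21 -0.01]
-139.0 19.02 [5.3 0.6 1.8] [-0.05 -0.1   0.  ]
stop 19.02 x,z,th,y,dyaw [-1.3838e+02  9.6210e+01  1.3000e-01 -7.0000e-02 -6.0000e-02] F [5.3 0.6 1.8] M [-0.05 -0.1   0.  ]
```

View pics/side4.png

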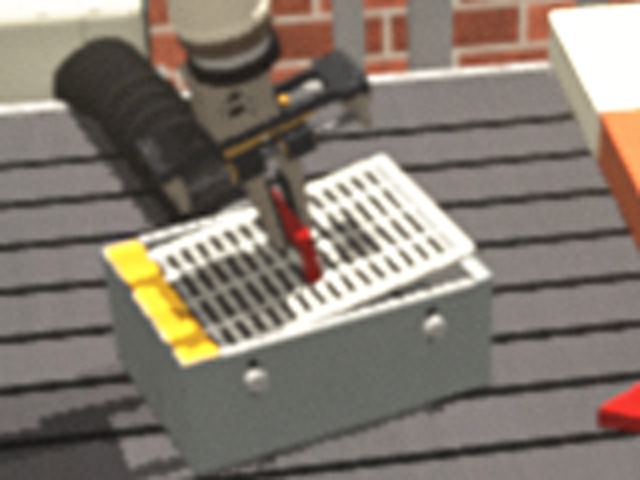

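Run:
```python
from b import *
for dz in range(1,9):
    go(-.138,.096+dz*.001,.133,v=.03); f=force()
    print(dz,round(bot.current_clock(),2),f.round(1),mom().round(2))
    if f[2]<-4.6: break
rep("stop")
c=bot.read_camera("wrist");cv2.imwrite("pics/wrist5.png",cv2.resize(c["pixels"],None,fx=1.2,fy=1.2)); np.savez("w5.npz",**c)
```

```text
1 19.32 [ 2.6 -0.3  0.4] [-0.15  0.31  0.02]
2 19.57 [ 0.8 -0.9 -2.2] [-0.17  0.45 -0.06]
3 19.82 [-1.4  0.1 -3.3] [-0.18  0.76  0.04]
4 20.07 [-0.5  0.  -5. ] [-0.08  0.41 -0.01]
stop 20.07 x,z,th,y,dyaw [-1.3823e+02  9.9690e+01  1.3000e-01  1.6000e-01 -9.0000e-02] F [-0.5  0.  -5. ] M [-0.08  0.41 -0.01]
```

View pics/wrist5.png

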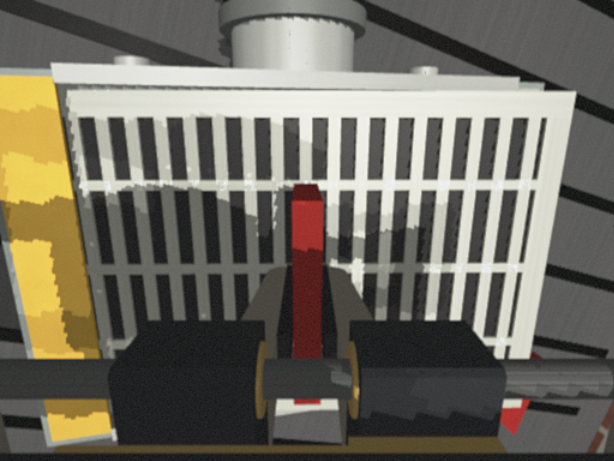

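Free of the ledge again: the grip rotation was mostly elastic, with about 0.015 rad left over. The yellow flange now covers the screen's left end in the wrist view. I'll carry on towards the wall.

```bash
echo 0.015 > d.json
python3 - <<'E'
from b import *
rep("now"); c=corner(); ts=.185; x=c[0]/1000
go(x,.0945,ts,v=.03); rep()
x=-.141; go(x,.0945,ts,v=.04); rep("in")
while x>-.154:
    x-=.001; go(x,.0945,ts,v=.03); f=force()
    print(round(x*1000,1),round(bot.current_clock(),2),f.round(1),mom().round(2))
    if abs(f[0])>3.5 or abs(f[1])>5 or f[2]>0 or f[2]<-11: break
rep("stop")
E
```

```text
now 20.12 x,z,th,y,dyaw [-1.3414e+02  9.2220e+01  1.9000e-01  1.2000e-01 -1.0000e-01] F [-0.7  1.2 -6.2] M [-0.06  0.4   0.01]
 20.37 x,z,th,y,dyaw [-1.3382e+02  9.4600e+01  1.9000e-01 -0.0000e+00 -3.0000e-02] F [ 0.2  0.6 -4.8] M [-0.04  0.33 -0.  ]
in 20.69 x,z,th,y,dyaw [-1.4136e+02  9.4410e+01  1.8000e-01  4.0000e-02 -3.0000e-02] F [-0.5 -0.3 -5.6] M [-0.08  0.34 -0.  ]
-142.0 20.94 [ 1.1  0.5 -5.7] [-0.07  0.38 -0.03]
-143.0 21.19 [-0.3 -0.9 -5.6] [-0.12  0.4   0.  ]
-144.0 21.44 [-0.6  0.3 -6.2] [-0.07  0.38 -0.04]
-145.0 21.69 [-0.   0.9 -5.3] [-0.02  0.41  0.01]
-146.0 21.94 [-0.4 -0.5 -6.5] [-0.03  0.39 -0.03]
-147.0 22.19 [-0.2  1.  -5.7] [-0.03  0.39  0.01]
-148.0 22.44 [ 2.6  1.  -5.3] [ 0.12 -0.18  0.09]
-149.0 22.69 [ 5.7  1.  -4.4] [ 0.18 -0.73  0.11]
stop 22.69 x,z,th,y,dyaw [-147.41   95.12    0.19    0.     -0.17] F [ 5.7  1.  -4.4] M [ 0.18 -0.73  0.11]
```

Run:
```python
from b import *
X=-.1456
go(X,.0935,.17,v=.03); rep("back")
go(X,.0935,.10,v=.04); rep("t.10")
for ts in (.08,.065,.05,.035,.02):
    go(X,.0935,ts,v=.03); rep(ts); f=force()
    if abs(f[0])>5 or abs(f[1])>6 or f[2]>2: print("STOP");break
for n,b in(("side",(130,50,290,170)),("wrist",(0,0,512,384))):
    c=bot.read_camera(n); k=4 if n!="wrist" else 1.2; cv2.imwrite(f"pics/{n}6.png",cv2.resize(c["pixels"][b[1]:b[3],b[0]:b[2]],None,fx=k,fy=k,interpolation=cv2.INTER_CUBIC))
```

```text
back 23.01 x,z,th,y,dyaw [-1.4671e+02  9.2840e+01  1.7000e-01 -0.0000e+00  5.0000e-02] F [-0.7 -0.4 -5.3] M [-0.07  0.32  0.01]
t.10 23.39 x,z,th,y,dyaw [-1.4586e+02  9.3170e+01  1.0000e-01  3.0000e-02  7.0000e-02] F [-0.5 -0.4 -4.9] M [-0.05  0.23  0.  ]
0.08 23.64 x,z,th,y,dyaw [-1.4569e+02  9.3460e+01  8.0000e-02  3.0000e-02  1.1000e-01] F [ 0.6  1.1 -5.4] M [-0.08  0.2   0.07]
0.065 23.89 x,z,th,y,dyaw [-1.4551e+02  9.3490e+01  7.0000e-02 -0.0000e+00 -1.0000e-02] F [ 0.3  0.1 -4.7] M [-0.07  0.21  0.01]
0.05 24.14 x,z,th,y,dyaw [-1.4549e+02  9.3410e+01  5.0000e-02 -3.0000e-02 -2.0000e-02] F [ 0.4  0.5 -6.1] M [-0.03  0.19 -0.03]
0.035 24.39 x,z,th,y,dyaw [-1.4551e+02  9.3380e+01  3.0000e-02 -1.0000e-02 -1.0000e-02] F [-0.5 -0.1 -6. ] M [-0.04  0.15 -0.03]
0.02 24.64 x,z,th,y,dyaw [-1.4552e+02  9.3380e+01  2.0000e-02 -2.0000e-02 -4.0000e-02] F [ 0.6  0.7 -5.5] M [-0.05  0.1  -0.  ]
```

View pics/side6.png

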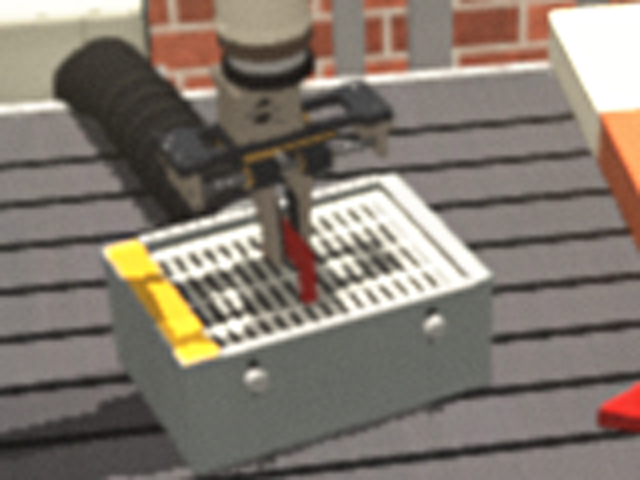

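View pics/wrist6.png

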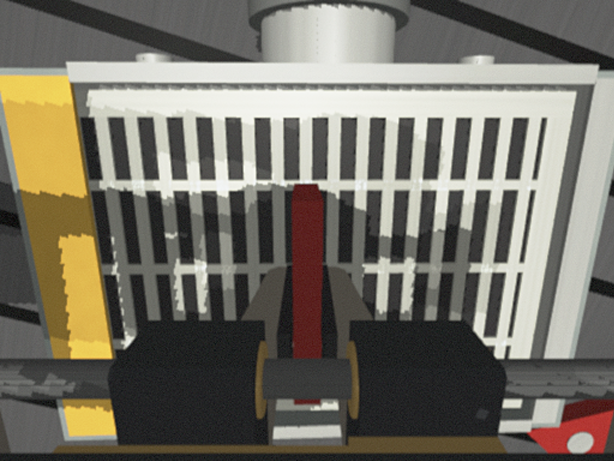

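Both ends are inside the opening with no contact force. The yellow flange covers the left end, and the right end is about 2–3 mm inside the narrow flange. Next I lay it flat and slide it.

Run:
```python
from b import *
X=-.1456
go(X,.0935,.0,v=.03); rep("flat"); z=.0935
while z>.085:
    z-=.0007; go(X,z,0,v=.03); f=force(); print(round(z*1000,1),round(bot.current_clock(),2),f.round(1),mom().round(2))
    if f[2]>-2.5 or abs(f[0])>6: break
bot.hold(.15); rep("down")
```

```text
flat 24.99 x,z,th,y,dyaw [-1.4551e+02  9.3390e+01 -0.0000e+00 -1.0000e-02 -1.0000e-02] F [ 0.8 -0.2 -6. ] M [-0.05  0.08 -0.02]
92.8 25.24 [-0.5 -0.7 -6.4] [-0.03  0.06 -0.02]
92.1 25.49 [-0.6 -0.7 -2.3] [-0.07  0.26 -0.04]
down 25.64 x,z,th,y,dyaw [-1.4551e+02  9.2430e+01  0.0000e+00  2.0000e-02  1.0000e-01] F [-2.2 -0.  -1.2] M [-0.03  0.41 -0.  ]
```

Run:
```python
from b import *
X=-.1456; z=.0921
for i in range(5):
    z-=.0006; go(X,z,0,v=.03); f=force(); print(round(z*1000,1),round(bot.current_clock(),2),f.round(1),mom().round(2),corner().round(2))
    if f[2]>1.5: break
x=X; go(-.138,z,0,v=.04); rep("slide1")
```

```text
91.5 25.89 [-5.4 -0.4  4.6] [-0.04  0.81 -0.05] [-1.4547e+02  9.2460e+01  0.0000e+00  2.0000e-02  2.0000e-01]
slide1 26.23 x,z,th,y,dyaw [-1.3721e+02  9.2220e+01  0.0000e+00 -2.0000e-02  5.0000e-02] F [-2.5  0.8  4.3] M [0.01 0.62 0.03]
```

Run:
```python
from b import *
z=.0918
go(-.132,z,0,v=.05); rep("slide2"); x=-.132
while x<-.124:
    x+=.0008; go(x,z,0,v=.03); f=force(); print(round(x*1000,1),round(bot.current_clock(),2),f.round(1),mom().round(2),corner().round(1))
    if f[0]<-8 or abs(f[1])>8: break
rep("stop")
for n,b in(("side",(130,50,290,170)),("wrist",(0,0,512,384))):
    c=bot.read_camera(n); k=4 if n!="wrist" else 1.2; cv2.imwrite(f"pics/{n}7.png",cv2.resize(c["pixels"][b[1]:b[3],b[0]:b[2]],None,fx=k,fy=k,interpolation=cv2.INTER_CUBIC))
```

```text
slide2 26.5 x,z,th,y,dyaw [-1.3159e+02  9.2290e+01  0.0000e+00 -6.0000e-02  6.0000e-02] F [-3.3  0.   5.2] M [-0.04  0.67  0.02]
-131.2 26.75 [-6.1  0.7  7.3] [-0.12  1.2  -0.03] [-1.317e+02  9.250e+01 -0.000e+00 -1.000e-01  2.000e-01]
-130.4 27.0 [-8.3  0.  10.1] [-0.13  1.6  -0.01] [-131.5   92.7   -0.    -0.     0.3]
stop 27.0 x,z,th,y,dyaw [-1.3153e+02  9.2740e+01 -0.0000e+00 -4.0000e-02  3.3000e-01] F [-8.3  0.  10.1] M [-0.13  1.6  -0.01]
```

View pics/side7.png

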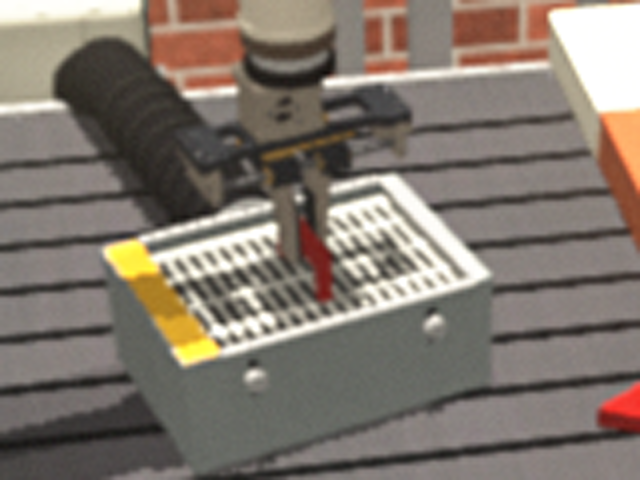

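View pics/wrist7.png

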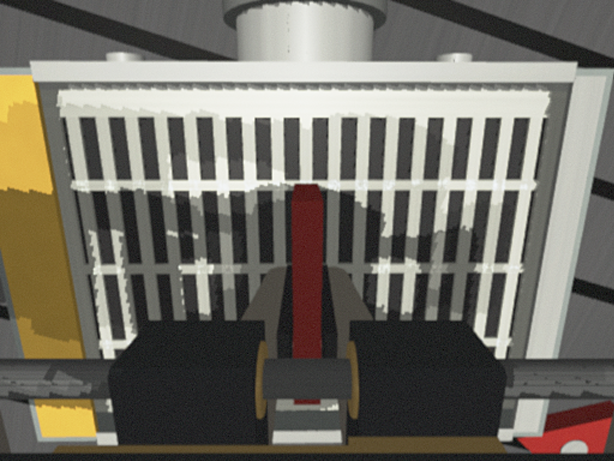

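Contact is building at model x = −131.5, about 2.5 mm short of the expected stop. Fz rose with it, so this could be friction. I'll reduce the down-load and push again.

Run:
```python
from b import *
go(-.132,.0932,0,v=.03); bot.hold(.1); rep("relieve")
x=-.132; z=.0932
while x<-.125:
    x+=.001; go(x,z,0,v=.03); f=force(); print(round(x*1000,1),z,round(bot.current_clock(),2),f.round(1),mom().round(2),corner().round(2))
    if f[2]>0: z+=.0005
    if f[0]<-10 or abs(f[1])>8: break
rep("stop")
```

```text
relieve 27.45 x,z,th,y,dyaw [-1.3238e+02  9.2550e+01 -0.0000e+00  2.0000e-02 -7.0000e-02] F [-0.5  0.5 -5.8] M [-0.11  0.09  0.01]
-131.0 0.0932 27.7 [-0.2  0.2 -5.6] [-0.08  0.08  0.04] [-1.310e+02  9.289e+01 -0.000e+00 -1.000e-02 -6.000e-02]
-130.0 0.0932 27.95 [-2.5 -0.6 -5.4] [-0.13  0.57  0.03] [-1.3064e+02  9.3090e+01 -0.0000e+00 -8.0000e-02  1.3000e-01]
-129.0 0.0932 28.2 [-8.3 -1.7 -2.5] [-0.3   1.22 -0.03] [-1.3079e+02  9.3270e+01 -0.0000e+00 -8.0000e-02  3.2000e-01]
-128.0 0.0932 28.45 [-12.6  -1.    0.5] [-0.31  1.78  0.02] [-1.3092e+02  9.3530e+01 -1.0000e-02 -7.0000e-02  4.6000e-01]
stop 28.45 x,z,th,y,dyaw [-1.3092e+02  9.3530e+01 -1.0000e-02 -7.0000e-02  4.6000e-01] F [-12.6  -1.    0.5] M [-0.31  1.78  0.02]
```

A hard stop again, now with almost no vertical load. When the tilted end met the wide wall, its top corner touched first, 1.1 mm beyond the bottom corner. That puts wall-to-wall travel at 17.6 mm against the nominal 18 mm, so this is the real stop. I'll relax the force, settle the screen on the ledge and let go.

Run:
```python
from b import *
go(-.1302,.0925,0,v=.03); bot.hold(.1); rep("settle")
z=.0925
for i in range(3):
    if force()[2]>-3: break
    z-=.0005; go(-.1302,z,0,v=.03); rep()
bot.set_gripper(.45); rep("open"); print(bot.current_opening())
p=np.array(bot.current_ee_pos()); bot.hold(.2); rep("rest")
T=bot.current_tool_rot(); a=Rn.from_rotvec(T).as_matrix()[:,2]
bot.line_to(p+np.array([0,0,.13]),max_speed=.12); rep("up")
yb=YB; P=np.r_[BOX-.05*ey[:2],.30]
bot.goto(P,tool(YB).as_rotvec()); print(bot.current_clock(),bot.current_contact_force())
c=bot.read_camera("wrist"); np.savez("w8.npz",**c)
cv2.imwrite("pics/w8big.png",cv2.resize(c["pixels"][0:260,80:420],None,fx=2.3,fy=2.3,interpolation=cv2.INTER_CUBIC))
c=bot.read_camera("scene"); cv2.imwrite("pics/scene8.png",c["pixels"])
b=(130,50,290,170);c=bot.read_camera("side"); cv2.imwrite("pics/side8.png",cv2.resize(c["pixels"][b[1]:b[3],b[0]:b[2]],None,fx=4,fy=4,interpolation=cv2.INTER_CUBIC))
```

```text
settle 28.8 x,z,th,y,dyaw [-1.3063e+02  9.2610e+01 -0.0000e+00 -8.0000e-02  8.0000e-02] F [-5.3 -1.2 -2.4] M [-0.25  0.91  0.11]
open 29.4 x,z,th,y,dyaw [-1.2998e+02  9.2590e+01  0.0000e+00  1.0000e-02  1.0000e-02] F [ 0.7  0.5 -0.1] M [-0.06  0.03  0.02]
0.44454681130339124
rest 29.6 x,z,th,y,dyaw [-1.3019e+02  9.2480e+01  0.0000e+00 -1.0000e-02 -2.0000e-02] F [ 0.5 -0.2  0.9] M [-0.13  0.1  -0.01]
up 30.83 x,z,th,y,dyaw [-1.3061e+02  2.2184e+02 -0.0000e+00  4.0000e-02 -4.0000e-02] F [-0.1  0.   0.8] M [-0.04  0.04  0.  ]
31.2167 [-0.36267041 -0.00938846 -0.11923062]
```

View pics/w8big.png

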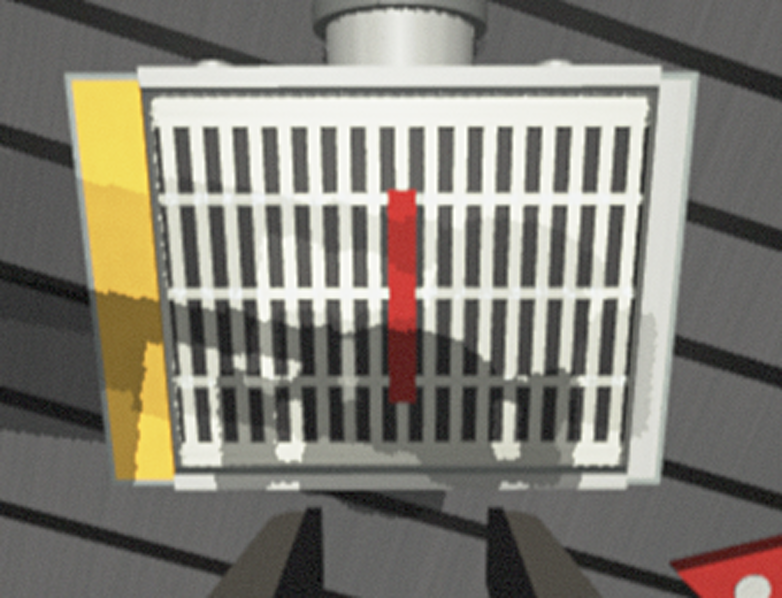

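View pics/scene8.png

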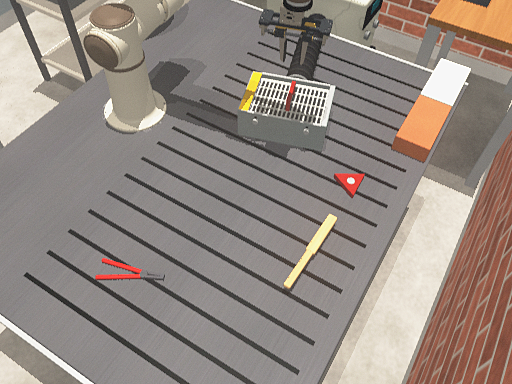

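View pics/side8.png

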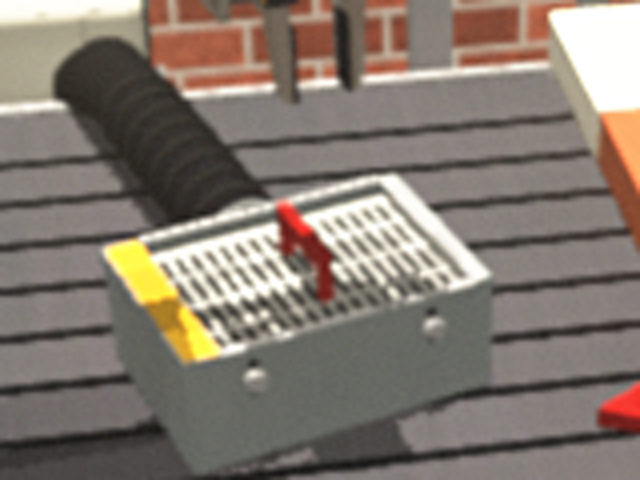

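Run:
```python
from h import *
from meas import fit
c=dict(np.load("w8.npz")); f=lambda u,v:((u+.5)/2.3-.5+80,(v+.5)/2.3-.5)
pts=[(138,68),(661,66),(628,488),(175,489)]
M=[(-.117,.097),(.117,.097),(.117,-.097),(-.117,-.097)]
t,a,e=fit(M,[ray(c,f(*p),.115)[:2] for p in pts]); print(t,a,e.round(1).tolist())
R=np.array([[np.cos(a),np.sin(a)],[-np.sin(a),np.cos(a)]])
for p in [(402,189),(402,403)]: print((R@(ray(c,f(*p),.0915+.054)[:2]-t)*1000).round(1))
```

```text
[0.48076783 0.22626551] 0.29658370861221156 [[0.1, -2.0], [1.2, -1.8], [-0.8, 2.0], [-0.5, 1.8]]
[ 0.9 45.4]
[  0.6 -47.3]
```

Run:
```python
from workcell import bot
bot.job_done(); print(bot.current_clock())
```

```text
the job is handed in; nothing more can be done
the job is handed in; nothing more can be done
```

The spark screen is back in the fume box, flat on the ledges with both ends under the flanges. I let go of it and handed the job in at about 31 s of the 54 s allowed.

**What I did:** I gripped the screen by its handle, tilted it and felt the ledge at about 91–92 mm. I fed one end under the wide flange until it touched the wall, backed off, and let the other end down. I then laid it flat and slid it to the stop at the narrow flange.

**Last checks:**
- **Position:** the last wrist picture puts the handle at x = +0.8 mm from the opening centre. It should be +1.0 mm with the screen against the stop. Sideways it is about 1 mm off centre.
- **Travel:** it slid about 17.6 mm from wall to wall, against 18 mm from the given sizes.
- **Tools:** the scene picture shows the brush, pliers and magnet square where they were.
- **Gripper:** no contact force remained after I let go and moved away.

**What did not go smoothly:**
- **Missed first contact:** I missed the first touch on the ledge and pressed about 10 mm too far. The handle gave in the grip, so the force levelled off at about 12–13 N (limit 35 N).
- **Lift fell short:** because of that, the end dragged lightly on the ledge, at up to about 8 N, while I fed it under the wide flange.
- **Slide stuck early:** the slide stopped about 0.7 mm short because I was pressing down too hard (about 16 N up from the ledge). I eased the load and pushed with about 13 N to the real stop.

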